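Close up the specimen cup queue and latch it

ROBOT

A 6-joint arm with a two-finger parallel gripper is mounted at the origin on the work surface; the furniture and walls round the work are solid. World frame = base frame: x ahead of the robot, y to its left, z up, the work surface at z = 0. Lengths are in m, angles in rad, forces in N, time in s.
With the tool pointing down it reaches from about 0.275 to 0.875 m from the base axis. Payload 12.5 kg.
Tool frame: the origin (TCP) lies at the very end of the fingers, on their centre line; the grasp point (between the pads) lies 19 mm behind it; x points along the fingers, y is the direction in which the jaws open and shut, and the axes are right-handed (so a half turn about x gives the same grasp; the last joint's range is limited). The gripper opens to 85 mm and grips with 20 to 120 N. Pads are 22 mm wide; open, the fingers measure 114 mm over their backs; the gripper's body (76 mm by 85 mm) begins 54 mm behind the grasp point. The pads swing forward as they close: fully open they stand 13 mm farther back than shut.
Start: joints at [1.034, 0.351, 1.652, -0, 1.139, -0.085], TCP at [0.24, 0.495, 0.231] pointing down, gripper open.
Joint ranges: [-2.75, 2.75], [-0.79, 2.1], [0.01, 2.65], [-1.57, 4.71], [0.07, 3.14], [-2.87, 2.87]. Speed limits (rad/s): [2.22, 2.22, 2.79, 3.14, 3.14, 3.14].

INTERFACE

Orientations are given as a 3x3 rotation matrix whose columns are the frame's x, y, z axes.
In Python, from bench import manip gives the robot as it stands. Calls block until the motion is done:
- manip.move_ptp(position, orientation): joint-space move of the TCP to a pose.
- manip.move_l(position, attitude=None, max_speed=0.15): straight line of the TCP; attitude=None keeps the orientation; max_speed is the mean speed in m/s.
- manip.move_j(angles): joint-space move.
- manip.set_gripper(opening, effort=None): opening from 0.0 (shut) to 1.0 (fully open); effort is the grip in N (None keeps the last); returns when the fingers have stopped.
- manip.dwell(seconds).
- manip.inverse_kinematics(position, orientation): joint angles nearest the present ones, or None.
- manip.grab_frame(name): name is "scene" or "top"; returns (picture, depth): 480x640x3 uint8, red, green, blue; 480x640 float32, m along the optical axis (not along the pixel's ray), 0 where there is no reading.
- manip.get_calibration(name): a dict with "camera_matrix" (3x3 intrinsics, pixels), "k1" (the pictures are not rectified: a ray, as slopes to the right and down, at radius r is drawn at 1 + k1 r^2 times it, then the intrinsics apply), "R" (3x3) and "t" (3): a world point X has camera coordinates R X + t. Camera axes: x right, y down, z forward; pixel columns grow to the right and rows downward; lengths in m; the calibration is good to about 2 mm. A picture is of the moment at which its call begins. get_calibration takes no time and is no camera call.
A pose or a line that the arm cannot do raises manip.Unreachable and nothing moves.
- manip.sign_off(): hands the job in, once; it reports no verdict.
Trained networks look in the newest picture that a camera, given by its name, has taken for a name from the list of things; names that differ only in an ending like _2 or _b are one class to them, and where a whole thing is asked for, a point or a joint stands for the part that bears it (a point fixed in the world has none). Each returns a list of dicts, best first, with "confidence" (0 to 1); they miss things now and then, are a little off and sometimes report something else, mostly with a low value. They report only what shows in the picture. A call takes as long as a camera call. They do not tell look-alikes from the thing itself.
- manip.look_for(camera, name): "at" ([x, y, z] in m, in world coordinates, good to about 4 mm: the middle of the surface that is visible of it).
Readings, each from a call of its own:
- manip.current_time(): time.
- manip.current_qpos(): joint angles.
- manip.current_joint_vel(): joint speeds.
- manip.current_joint_torque(): joint torques, N m.
- manip.current_ee_pos(): TCP position.
- manip.current_tcp_rot(): TCP orientation.
- manip.current_force(): force on the tool from outside, world axes, zero at the start.
- manip.current_ft_torque(): the same for the moment, N m.
- manip.current_grip_width(): opening from 0.0 (shut) to 1.0 (fully open).
Only numpy, scipy, OpenCV 4.12 (cv2) and the standard library are available. Lean on these libraries where they do the work, as an engineer would, in place of code of your own. Each camera call takes 0.05 s, during which the arm holds its last target. There are 200 camera calls.

TASK

Four lidded specimen cups stand in a row in the low metal lane. With the fingertips, gently push the row from its open end as one train along the lane until the leading cup is against the end stop and all four are closed up behind it; then push the black thumb plate of the retainer at the lane's side all the way in, so that its steel blade stands behind the last cup. Do not squeeze, lift or tip the cups, keep the row together, leave the other things on the table where they are, and finish clear of everything.

Things in the scene. Friction and masses are not known exactly. Their poses are not given: they have to be found in the camera images.
- lane: fixed metal lane, 410 x 79 mm; origin on its centre line at table height. Own +y runs along it to the end stop, +x across it (away from the retainer), z up. Floor at z = 4 mm; side rails with inner faces at x = +-33 mm, 6 mm thick, tops at z = 26 mm. End stop 56 mm high, face at y = +190 mm; the end at y = -210 mm open. The retainer's grey guide (46 mm high) is at x = -38 to -76, y = -80 mm
- stop_face (a point): centre of the end stop's face toward the cups, 30 mm above the table; axes as the lane's
- queue_cup_1: leading cup of the row, the nearest to the end stop: round clear cup with a yellow screw lid, 62 mm high; lid 67 mm across from 45 to 62 mm up, body about 60 mm across tapering downwards; 26 g, slides easily, identical cups. Origin at the centre of its underside, z along its axis
- queue_cup_2: second cup of the row, like the first; the lids touch, centres 67 mm apart
- queue_cup_3: third cup of the row, like the first
- queue_cup_4: last cup of the row, the nearest to the lane's open end, like the first. With the row home its centre is about 236 mm from the stop face
- retainer (a joint): travel of the retainer in m: 0 drawn back (blade tip hidden above the near rail), 0.036 pushed fully in along the lane's +x against its own hard stop (blade tip then 4 mm short of the lane's centre line). Starts between 0 and 0.005. Takes about 1.5 N to move, stays where it is left, no spring
- thumb_plate (a point): centre of the outer face (the face looking to the lane's -x) of the retainer's black upright thumb plate, 40 mm wide along the lane, 34 mm high (29 to 63 mm above the table), 8 mm thick; axes as the lane's. The plate is pushed along the lane's +x and carries the 8 mm wide steel blade, 28 to 38 mm above the table
- spare_cup_a: bystander: lidded cup like those of the row, standing on the table
- spare_cup_b: bystander: lidded cup like those of the row, standing on the table
- open_cup: bystander: open cup 63 mm across, 57 mm high
- stamp: bystander: black self-inking stamp 40x67x78 mm
- timer: bystander: flat timer 66x66x18 mm
- test_strip: bystander: flat test cassette 31x100x5 mm
- lid_spare: bystander: loose yellow lid 68 mm across, 17 mm high
Things that resemble listed ones, but are neither listed nor needed, are in the scene too. Leave any blue look-alike of the queue_cup_4 alone.

How it is judged:
On the way, in this order (a step that is already met when the one before it is completed fails the run):
1. the row is pushed home: leading cup at the end stop, all four closed up (y of queue_cup_1 in the frame of lane above 0.1503 m and angle between each of queue_cup_1, queue_cup_2, queue_cup_3, queue_cup_4's own z axis and vertical below 0.1 rad and y of queue_cup_2 in the frame of lane above 0.0829 m and y of queue_cup_3 in the frame of lane above 0.0155 m and y of queue_cup_4 in the frame of lane above -0.0519 m and z of each of queue_cup_1, queue_cup_2, queue_cup_3, queue_cup_4 in the frame of lane below 0.008 m), for 0.2 s.
2. the retainer is pushed fully in behind the last cup (all of step 1 and value of joint retainer above 0.031 m), for 0.2 s.
At the end, for the whole second after the job is handed in: All four cups stand upright on the lane floor, each within 6 mm of its place in a row closed up against the end stop, at rest, and the retainer is pushed in to at least 31 of its 36 mm, behind the last cup (all of step 2 and y of queue_cup_4 in the frame of lane below -0.035 m and linear speed of each of queue_cup_1, queue_cup_2, queue_cup_3, queue_cup_4 below 0.02 m/s); the robot touches nothing.
It fails at once if a cup of the row is lifted off the lane floor (z of any of queue_cup_1, queue_cup_2, queue_cup_3, queue_cup_4 in the frame of lane above 0.016 m).
It fails at once if a cup of the row is tipped (angle between any of queue_cup_1, queue_cup_2, queue_cup_3, queue_cup_4's own z axis and vertical above 0.3 rad).
It fails at once if the row is pulled apart: a gap of over 15 mm opens between two neighbours (horizontal distance between queue_cup_1 and queue_cup_2 above 0.083 m or horizontal distance between queue_cup_2 and queue_cup_3 above 0.083 m or horizontal distance between queue_cup_3 and queue_cup_4 above 0.083 m).
It fails at once if a bystander is moved by more than 15 mm (distance of any of spare_cup_a, spare_cup_b, open_cup, stamp, timer, test_strip, lid_spare from where it was at the start of the episode above 0.015 m).
It fails at once if a cup of the row is squeezed or pushed by the fingers with over 35 N (contact force between the fingers and queue_cup_1 above 35 N or contact force between the fingers and queue_cup_2 above 35 N or contact force between the fingers and queue_cup_3 above 35 N or contact force between the fingers and queue_cup_4 above 35 N).
It also fails if it takes over 40 s, if anything falls off the work surface, if the arm or the gripper's body presses on something with over 40 N, if the wrist force passes 120 N, or if a joint passes its speed limit or range.

## Working session

There is one attempt and no reset: what is moved stays moved. The work goes in short steps, each a Python script; the robot and the scene stay as the last script left them, time stands still between calls to the robot, and variables do not carry over. Pictures are saved under pics/ and viewed, about 8 in all and at most 12, crops included, and the job is handed in when it is done.

```bash
mkdir -p pics
cat > h.py <<'E'
import numpy as np, cv2
from bench import manip
def cloud(name,d):
    c=manip.get_calibration(name);K=np.array(c["camera_matrix"]);R=np.array(c["R"]);t=np.array(c["t"])
    v,u=np.mgrid[0:d.shape[0],0:d.shape[1]]
    p=cv2.undistortPoints(np.stack([u,v],-1).reshape(-1,1,2).astype(np.float64),K,np.array([c["k1"],0,0,0.])).reshape(d.shape+(2,))
    P=np.dstack([p*d[...,None],d]); return (P-t)@R
E
python3 - <<'E'
from h import *
for n in("top","scene"):
    im,d=manip.grab_frame(n); cv2.imwrite(f"pics/{n}0.png",im[...,::-1]); np.savez(f"{n}0.npz",im=im,X=cloud(n,d),d=d)
    for k in("lane","queue_cup_1","retainer","thumb_plate","stamp","open_cup"):
        print(n,k,[(np.round(o["at"],3).tolist(),round(o["confidence"],2)) for o in manip.look_for(n,k)])
print(manip.current_time())
E
```

```text
top lane [([0.522, -0.147, 0.01], 0.66)]
top queue_cup_1 [([0.535, -0.108, 0.067], 0.93), ([0.428, -0.405, 0.063], 0.93), ([0.543, 0.021, 0.068], 0.78), ([0.336, -0.178, 0.062], 0.69)]
top retainer [([0.453, -0.164, 0.056], 0.51), ([0.524, -0.142, -0.0], 0.49)]
top thumb_plate [([0.452, -0.164, 0.056], 0.7), ([0.451, 0.045, 0.064], 0.29)]
top stamp [([0.689, -0.337, 0.082], 0.6)]
top open_cup [([0.71, -0.134, 0.022], 0.73), ([0.523, -0.148, 0.006], 0.42)]
scene lane [([0.519, -0.185, 0.01], 0.7)]
scene queue_cup_1 [([0.526, -0.114, 0.068], 0.92), ([0.525, -0.19, 0.064], 0.9), ([0.33, -0.194, 0.062], 0.87), ([0.532, -0.049, 0.064], 0.79), ([0.422, -0.411, 0.062], 0.72), ([0.528, 0.014, 0.059], 0.66)]
scene retainer [([0.442, -0.168, 0.049], 0.49), ([0.519, -0.184, 0.01], 0.15)]
scene thumb_plate [([0.446, -0.167, 0.043], 0.75), ([0.686, 0.065, 0.063], 0.22)]
scene stamp [([0.688, -0.355, 0.06], 0.8), ([0.7, -0.135, 0.04], 0.64), ([0.524, -0.116, 0.067], 0.2)]
scene open_cup [([0.703, -0.132, 0.043], 0.56), ([0.682, 0.064, 0.061], 0.19)]
0.7
```

View pics/top0.png

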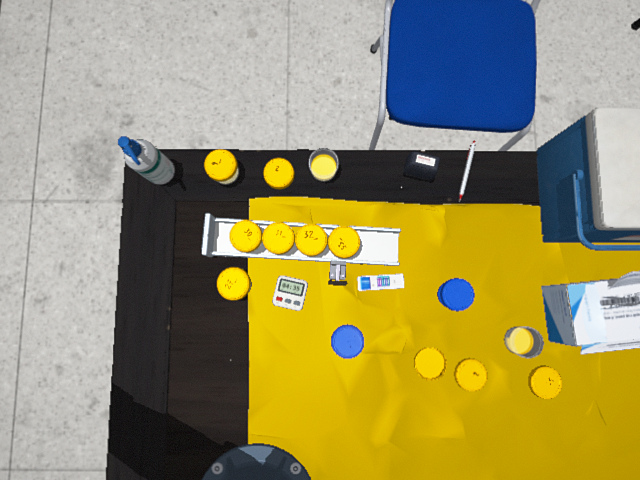

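View pics/scene0.png

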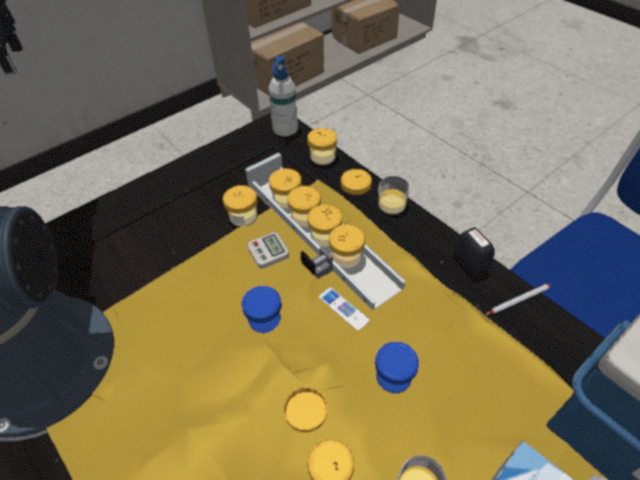

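Run:
```python
from h import *
f=np.load("top0.npz");X=f["X"];im=f["im"]
hsv=cv2.cvtColor(im,cv2.COLOR_RGB2HSV)
reg=np.zeros(X.shape[:2],bool);reg[205:290,195:410]=1
Z=X[...,2]
print("table z",np.median(Z[300:330,400:420]))
m=reg&(hsv[...,1]<90)&(hsv[...,2]>90)&(Z<0.07); m[268:,:]=0
n,lab,st,_=cv2.connectedComponentsWithStats(m.astype(np.uint8))
P=X[m];print("bright n",len(P),"z pct",np.percentile(P[:,2],[5,25,50,75,95]).round(4))
# rails: per-column extreme rows of points at 0.018<z<0.034
for lo,hi in((.018,.034),(-.005,.012)):
    q=reg&(Z>lo)&(Z<hi)&m; A=X[q]; print(lo,len(A),A.min(0).round(4),A.max(0).round(4))
    (c,s,a)=cv2.minAreaRect((A[:,:2]*1000).astype(np.float32)); print(c,s,a)
st=m&(Z>.045)&(np.arange(640)<225); A=X[st]; print("stop",len(A),A.min(0).round(4),A.max(0).round(4),A.mean(0).round(4))
y=reg&(Z>.05)&(Z<.08)&(hsv[...,0]>15)&(hsv[...,0]<40)&(hsv[...,1]>120)&(np.arange(480)[:,None]<262)
for uc in (245,278,311,344):
    w=y&(abs(np.arange(640)-uc)<17); A=X[w]; print("lid",uc,len(A),A.mean(0).round(4),np.median(A[:,2]).round(4))
b=reg&(Z>.035)&(Z<.08)&(np.arange(480)[:,None]>255)&(abs(np.arange(640)-339)<16)&(hsv[...,0]>0)
b&=~y; A=X[b]
print("plate",len(A)); 
for v in range(258,292): print(v," ".join("%3d"%(1000*Z[v,u]) for u in range(322,358,2)), X[v,338,:2].round(3))
big=cv2.resize(im[195:305,190:415],None,fx=3.5,fy=3.5,interpolation=cv2.INTER_CUBIC);cv2.imwrite("pics/crop1.png",big[...,::-1])
```

```text
table z 0.004735409236794545
bright n 4102 z pct [0.0018 0.0039 0.0062 0.0259 0.0544]
0.018 1114 [ 0.4833 -0.298   0.018 ] [0.5899 0.1094 0.0339]
(532.3875122070312, -94.56517028808594) (403.957763671875, 91.10578918457031) 86.50067138671875
-0.005 2402 [ 0.4893 -0.3002 -0.0027] [0.603 0.131 0.012]
(540.1629028320312, -84.821533203125) (427.9724426269531, 94.5027847290039) 85.65869903564453
stop 253 [0.5061 0.1002 0.0451] [0.5916 0.1169 0.0597] [0.5483 0.1069 0.0544]
lid 245 819 [0.5439 0.0237 0.0653] 0.0655
lid 278 826 [ 0.5401 -0.0425  0.0653] 0.0655
lid 311 821 [ 0.5367 -0.1091  0.0654] 0.0655
lid 344 820 [ 0.5326 -0.1754  0.0654] 0.0654
plate 214
258  25  24  23   2   2   4   0   5   4   6  52  52  51   3   2   5   4   1 [ 0.504 -0.166]
259  25  24  26  27  28  27  27  25  27  26  25   3   6   2   1   3   3   5 [ 0.5   -0.165]
260  27  26  25  26  23  26  25  26  27  25  23  24  25  24  27  24  24  26 [ 0.498 -0.165]
261  17  18  21  21  26  45  43  46  47  48  45  43  25  26  27  27  27  23 [ 0.494 -0.165]
262   2   1   4   3  25  46  42  44  44  46  46  47  22  25  24  25  26  
[... 1986 characters left out ...]
  61  62  63  60  61   6   4   3   4   6 [ 0.447 -0.164]
285   3   4   4   5   6   6  38  45  55  59  54  53   4   6   3   4   4   6 [ 0.445 -0.164]
286   6   3   7   3   4   5   5   7   6   3   7   5   8   4   5   5   6   6 [ 0.444 -0.166]
287   4   4   6   2   4 958   5   5  10   3   6  10   8   8   2   6   5   6 [ 0.442 -0.166]
288   3   6   3   1   4   7   6   3   5   3   7   8   7   6   6   7   9   7 [ 0.44  -0.166]
289   4   5   4   4   5   6   3   7   5   3   1   4   7   8   4   7   5   5 [ 0.438 -0.166]
290   1   2   3   5   2   3   6   5   9   4   1   4   8   9   8   5   4   7 [ 0.436 -0.166]
291   4   4   4   2   9   7   3   5   6   5   4   5   5   8   6   5   7   8 [ 0.434 -0.166]
```

View pics/crop1.png

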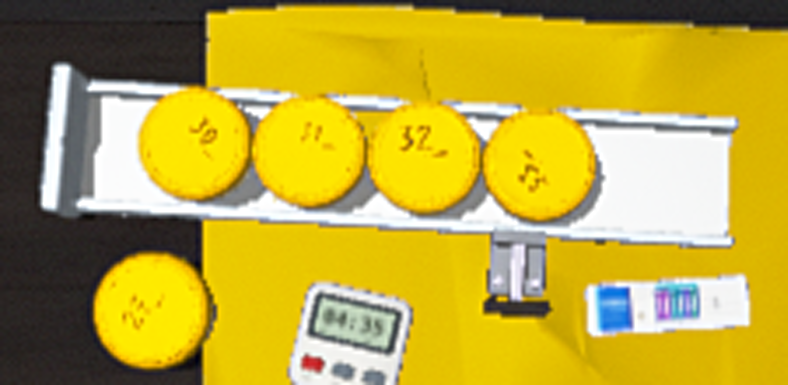

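```bash
cat >> h.py <<'E'
yh=np.array([.0567,.9984,0]);xh=np.array([.9984,-.0567,0])
O=np.array([.548,.102,0])-.190*yh
def W(x,y,z): return O+x*xh+y*yh+np.array([0,0,z])
def rot(s):
    X=np.array([0,0,-1.]);Y=s*xh; return np.stack([X,Y,np.cross(X,Y)],1)
def L(P): P=np.asarray(P)-O; return np.array([P@xh,P@yh,P[2]])
E
python3 - <<'E'
from h import *
print(O, manip.current_tcp_rot().round(2).tolist(), manip.current_force())
for s in(1,-1):
    print(s,manip.inverse_kinematics(W(0,-.17,.2),rot(s)),manip.inverse_kinematics(W(0,-.17,.036),rot(s)),manip.inverse_kinematics(W(-.13,-.084,.04),rot(s)))
manip.set_gripper(0.0,20)
q=[manip.inverse_kinematics(W(0,-.172,.2),rot(s)) for s in(1,-1)]
q=[a for a in q if a is not None]; j=manip.current_qpos()
s=min((1,-1),key=lambda s:abs(np.array(manip.inverse_kinematics(W(0,-.172,.2),rot(s)))-j).max())
print("s",s); manip.move_ptp(W(0,-.172,.2),rot(s))
manip.move_l(W(0,-.172,.038)); 
print(manip.current_time(),L(manip.current_ee_pos()).round(4),manip.current_force(),manip.current_grip_width())
im,d=manip.grab_frame("scene");cv2.imwrite("pics/s1.png",cv2.resize(im[120:330,200:440],None,fx=3,fy=2.8)[...,::-1])
E
```

```text
[ 0.537227 -0.087696  0.      ] [[-0.0, 0.44, 0.9], [-0.0, 0.9, -0.44], [-1.0, -0.0, -0.0]] [ 0.99305657  0.23568626 -0.14083472]
1 [-5.33235982e-01  4.50182152e-01  1.58521541e+00 -4.44089210e-16
  1.10619509e+00 -4.76506053e-01] [-5.33235982e-01  6.74673541e-01  1.68147570e+00 -4.44089210e-16
  7.85443416e-01 -4.76506053e-01] [-4.94307392e-01  4.76283504e-01  2.07739281e+00 -4.44089210e-16
  5.87916339e-01 -4.37577463e-01]
-1 [-5.33235982e-01  4.50182152e-01  1.58521541e+00 -4.44089210e-16
  1.10619509e+00  2.66508660e+00] [-5.33235982e-01  6.74673541e-01  1.68147570e+00 -4.44089210e-16
  7.85443416e-01  2.66508660e+00] [-4.94307392e-01  4.76283504e-01  2.07739281e+00 -4.44089210e-16
  5.87916339e-01  2.70401519e+00]
s 1
5.5417 [ 0.0005 -0.1722  0.0388] [-0.11554486 -0.24293624  0.17294175] -0.0019985569144859152
```

View pics/s1.png

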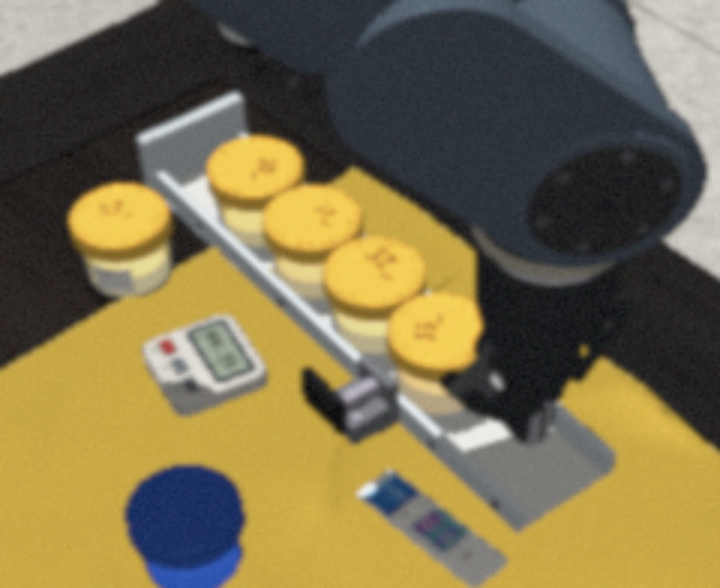

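Run:
```python
from h import *
def fy(): return np.mean([manip.current_force() for _ in range(3)],0)@yh
y=-.172
f0=fy(); print(f0)
for yt in (-.14,-.12,-.105,-.098):
    manip.move_l(W(0,yt,.038),max_speed=.03); print(yt,L(manip.current_ee_pos()).round(4),round(fy()-f0,2))
y=-.098
while y<-.07:
    y+=.0015; manip.move_l(W(0,y,.038),max_speed=.02); f=fy()-f0
    print(round(y,4),L(manip.current_ee_pos())[1].round(4),round(f,2))
    if f<-4: break
print(manip.current_time())
n="top";im,d=manip.grab_frame(n);cv2.imwrite("pics/t2.png",cv2.resize(im[195:305,190:415],None,fx=3.5,fy=3.5)[...,::-1])
```

```text
0.003691536196789455
-0.14 [-0.     -0.1402  0.038 ] -0.48
-0.12 [ 0.    -0.12   0.038] -0.01
-0.105 [ 0.     -0.1049  0.038 ] -0.12
-0.098 [ 0.     -0.0978  0.038 ] -0.63
-0.0965 -0.0965 -0.43
-0.095 -0.095 -0.18
-0.0935 -0.0934 -0.26
-0.092 -0.0919 -0.65
-0.0905 -0.0904 -0.09
-0.089 -0.0889 0.06
-0.0875 -0.0874 0.25
-0.086 -0.0859 -0.72
-0.0845 -0.0844 0.77
-0.083 -0.0832 -3.12
-0.0815 -0.0816 -4.71
11.4083
```

View pics/t2.png

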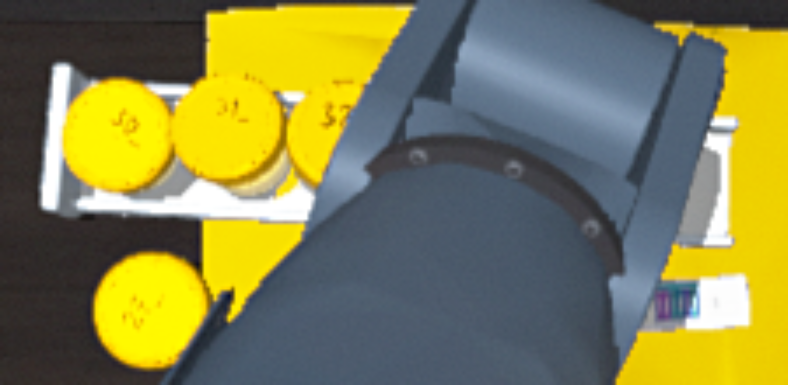

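Cup 2 (crop px 228,112) looks leaned or raised from the pressing load; back off and re-check.

Run:
```python
from h import *
manip.move_l(W(0,-.0845,.038),max_speed=.02); manip.move_l(W(0,-.125,.038),max_speed=.08); manip.move_l(W(0,-.135,.13))
manip.move_ptp(W(-.16,-.13,.16),rot(1))
print(manip.current_time())
n="top";im,d=manip.grab_frame(n);cv2.imwrite("pics/t3.png",cv2.resize(im[195:305,190:415],None,fx=3.5,fy=3.5)[...,::-1])
np.savez("top3.npz",im=im,X=cloud(n,d))
im,d=manip.grab_frame("scene");cv2.imwrite("pics/s3.png",cv2.resize(im[120:330,200:440],None,fx=3,fy=2.8)[...,::-1]);np.savez("sc3.npz",im=im,X=cloud("scene",d))
```

```text
13.875
```

View pics/t3.png

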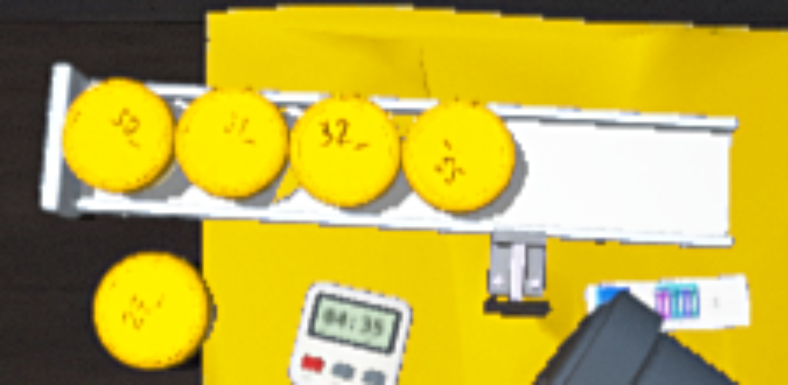

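View pics/s3.png

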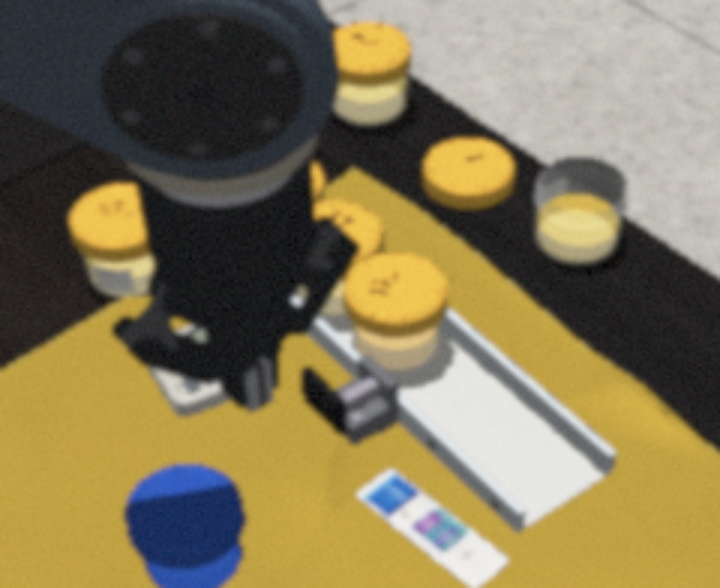

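Backed off, cup 2 settled level again; the row is home (lids at crop x 118, 232, 345, 458). Checking numerically before the retainer.

Run:
```python
from h import *
g=np.load("top3.npz")
X=g["X"];im=g["im"];hsv=cv2.cvtColor(im,cv2.COLOR_RGB2HSV);Z=X[...,2]
y=(Z>.055)&(Z<.08)&(hsv[...,0]>15)&(hsv[...,0]<40)&(hsv[...,1]>120);y[:205]=0;y[262:]=0
C=[]
for uc in (224,256,288,321):
    w=y&(abs(np.arange(640)-uc)<17); A=X[w]; C.append(L(A.mean(0)))
    n=np.linalg.svd(A-A.mean(0),full_matrices=False)[2][2]
    print(C[-1].round(4),len(A),"tilt",np.arccos(abs(n[2])).round(3))
C=np.array(C);print(np.linalg.norm(np.diff(C,axis=0)[:,:2],axis=1).round(4))
p=(Z>.052)&(Z<.075);p[:276]=0;p[290:]=0;p[:,:325]=0;p[:,350:]=0;A=(X[p]-O);print("plate x",np.percentile(A@xh,[2,50,98]).round(4),"y",np.percentile(A@yh,[2,50,98]).round(4))
```

```text
[0.0018 0.1559 0.0654] 840 tilt 0.02
[0.0022 0.0905 0.0658] 830 tilt 0.033
[0.0016 0.0248 0.0654] 827 tilt 0.011
[ 0.0023 -0.0408  0.0656] 817 tilt 0.012
[0.0654 0.0657 0.0656]
plate x [-0.0877 -0.0831 -0.0788] y [-0.0975 -0.0812 -0.0612]
```

Run:
```python
from h import *
def fx(): return np.mean([manip.current_force() for _ in range(3)],0)@xh
manip.move_l(W(-.135,-.084,.16)); manip.move_l(W(-.135,-.084,.042)); manip.dwell(.2); f0=fx()
manip.move_l(W(-.105,-.084,.042),max_speed=.04); print(round(fx()-f0,2))
x=-.105
while x<-.05:
    x+=.003 if x<-.078 else .0015
    manip.move_l(W(x,-.084,.042),max_speed=.03); f=fx()-f0
    print(round(x,4),L(manip.current_ee_pos())[0].round(4),round(f,2))
    if f<-6: break
manip.move_l(W(-.135,-.084,.042),max_speed=.06); manip.move_l(W(-.16,-.10,.16)); manip.move_ptp(W(-.15,-.33,.2),rot(1))
print(manip.current_time())
n="top";im,d=manip.grab_frame(n);X=cloud(n,d);cv2.imwrite("pics/t4.png",cv2.resize(im[195:305,190:415],None,fx=3.5,fy=3.5)[...,::-1])
im2,d2=manip.grab_frame("scene");cv2.imwrite("pics/s4.png",cv2.resize(im2[120:330,200:440],None,fx=3,fy=2.8)[...,::-1])
f=np.load("top0.npz");V,U=np.mgrid[:480,:640]
for im,X,us in((f["im"],f["X"],((245,236),(278,238),(311,239),(344,241))),(im,X,((224,233),(256,236),(288,238),(321,240)))):
    h=cv2.cvtColor(im,cv2.COLOR_RGB2HSV); Z=X[...,2];C=[]
    y=(Z>.058)&(Z<.08)&(h[...,0]>15)&(h[...,0]<40)&(h[...,1]>120)
    for u,v in us:
        for _ in range(8):
            w=y&((U-u)**2+(V-v)**2<15.5**2); u,v=U[w].mean(),V[w].mean()
        A=X[w]; n=np.linalg.svd(A-A.mean(0),full_matrices=False)[2][2]; C.append(L(A.mean(0))); print(C[-1].round(4),"tilt",np.arccos(abs(n[2])).round(3),(n*np.sign(n[2])).round(3))
    print(np.linalg.norm(np.diff(C,axis=0)[:,:2],axis=1).round(4))
Z=X[...,2];p=(Z>.052)&(Z<.075);p[:262]=0;p[292:]=0;p[:,:325]=0;p[:,350:]=0;A=(X[p]-O);print("plate x",np.percentile(A@xh,[2,50,98]).round(4),len(A))
```

```text
0.17
-0.102 -0.1019 -0.25
-0.099 -0.0989 0.56
-0.096 -0.0958 -0.57
-0.093 -0.0928 -0.74
-0.09 -0.0898 0.44
-0.087 -0.0868 0.35
-0.084 -0.0838 0.31
-0.081 -0.0808 -0.59
-0.078 -0.0778 0.25
-0.0765 -0.0764 -0.11
-0.075 -0.0749 0.38
-0.0735 -0.0734 -0.71
-0.072 -0.0719 0.37
-0.0705 -0.0704 -0.24
-0.069 -0.0689 -0.19
-0.0675 -0.0673 -0.22
-0.066 -0.0669 -5.48
-0.0645 -0.0667 -13.11
24.2167
[-0.0002  0.1126  0.0656] tilt 0.003 [-0.003 -0.     1.   ]
[-0.0005  0.0453  0.0655] tilt 0.006 [-0.002  0.005  1.   ]
[ 0.0015 -0.0216  0.0656] tilt 0.01 [ 0.009 -0.003  1.   ]
[ 0.0015 -0.0887  0.0656] tilt 0.004 [-0.001 -0.004  1.   ]
[0.0673 0.067  0.0671]
[0.0034 0.1555 0.0656] tilt 0.009 [ 0.001 -0.008  1.   ]
[0.0011 0.0902 0.066 ] tilt 0.022 [-0.    -0.022  1.   ]
[0.0011 0.0254 0.0656] tilt 0.003 [0.002 0.002 1.   ]
[ 0.001  -0.0417  0.0656] tilt 0.014 [-0.011 -0.009  1.   ]
[0.0654 0.0648 0.0671]
plate x [-0.0547 -0.0505 -0.0459] 86
```

View pics/t4.png

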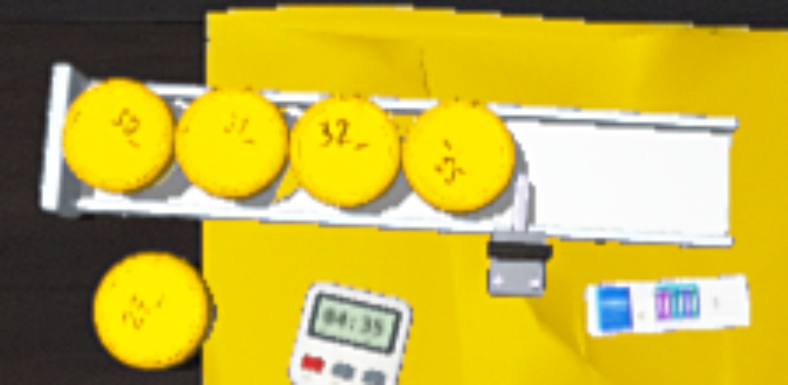

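View pics/s4.png

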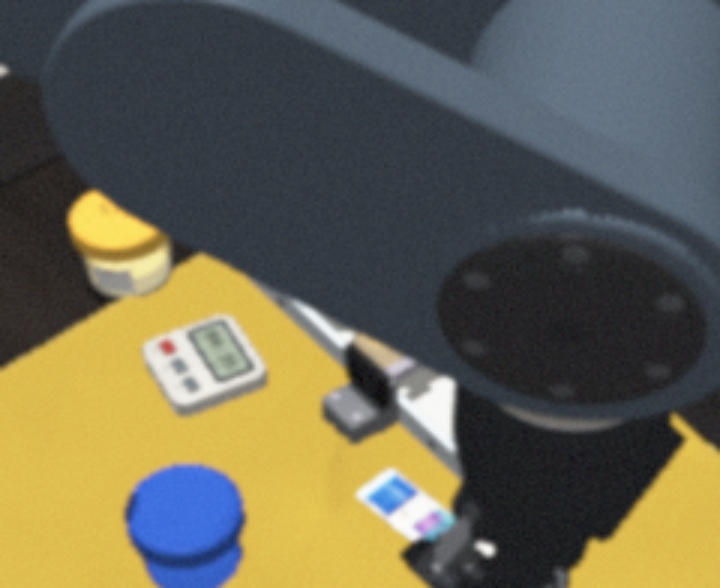

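```bash
python3 -c "
from h import *
print(manip.current_force(),L(manip.current_ee_pos()));manip.sign_off();print(manip.current_time())"
```

```text
[-0.29346338  0.24655845 -0.00624942] [-0.14971192 -0.32848834  0.19967579]
the job is handed in; nothing more can be done
the job is handed in; nothing more can be done
```

The row of four cups is home against the end stop, the retainer is pushed fully in behind the last cup, and I handed the job in. No verdict was reported.

- **Row push:** I pushed the row with shut fingertips. Contact at the stop reached about 4.7 N. Cup 2 leaned briefly under that load and settled when I backed off.
- **Cups at the end:** The last images put the cups at lane y of about 0.156, 0.090, 0.025 and -0.042 m, each within about 3 mm of its place.
- **Retainer:** I pushed the thumb plate until it met its hard stop, at about 13 N. The image shows about 33 mm of movement, and the blade is visible behind cup 4.
- **Clearance:** The arm finished clear at 0.2 m height, about 24 s in, with roughly zero force on the tool. The spare cup, timer and test strip looked unmoved in the pictures. I took no measurements of the bystanders.

**One disagreement:** Cup 2 still reads about 0.02 rad of tilt. Its spacing to its neighbours measures about 65 mm instead of 67, so it is probably sitting slightly wedged. That is well inside the 0.1 rad limit.

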